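# Loosen the left-hand wing nut of the large grinding disc

### The job

The large grinding disc is due for a change. Loosen its wing nut by about a quarter turn and let go of it: the spindle has a left-hand thread, so the nut loosens clockwise as seen from above and only gets tighter, soon hitting a hard stop, the other way. Do not tighten it, and do not turn the nut of the smaller disc.

Things in the scene. Friction and masses are not known exactly. Their poses are not given: they have to be found in the camera images.
- large_lap: Fixed round grinding machine: grey housing, dark steel pan 150 mm across with its rim 54 mm above the bench, and a flat grey stone disc 128 mm across, its top 70 mm above the bench, on a vertical spindle. Origin on the spindle axis at bench level, z up. On the disc lies a washer (38 mm across, 3 mm thick), on that the wing nut. Disc and machine do not move.
- large_lap_nut_grip (a point): Middle of the blade of the large disc's steel wing nut, on the spindle axis, 99 mm above the bench. x along the blade, y across it, z up; turns with the nut. The upright flat blade runs through the axis: 72 mm long, 10 mm thick, from 82 to 111 mm above the bench, on a collar 30 mm across; the spindle's end stands up to 3 mm above the blade.
- large_lap_nut (a joint): Turn of that wing nut, rad; grows clockwise seen from above, which loosens it. Starts tight, 0 to 0.1. Tightening (negative) meets a hard stop at -0.2; loosening is free to 2.6. Even friction of about 0.12 N m (a 30 N grip across the blade turns it); it stays where it is left and does not visibly rise.
- small_lap_nut (a joint): Turn of the wing nut on a second fixed machine, same sign; starts 0 to 0.1; not to be turned. That machine has the same housing, pan, heights and wing nut, but its disc is only 80 mm across, so that much of the pan shows round it. The two stand side by side, about 0.3 to 0.5 m apart, either one on the left.

How it is judged:
By the outcome, as a careful person would: the job done as asked, in the order asked, and still so for the second after the job is handed in, with the robot touching nothing.
It also fails if it takes over 29 s, if anything falls off the work surface, if the arm or the gripper's body presses on something with over 40 N, if the wrist force passes 120 N, or if a joint passes its speed limit or range.

### The arm

A 7-joint arm with a two-finger parallel gripper is mounted at the origin on a cart in front of the work surface, level with it; the furniture and walls round the work are solid. World frame = base frame: x ahead of the robot, y to its left, z up, the work surface at z = 0. Lengths are in mm, angles in rad, forces in N, time in s.
With the tool pointing down it reaches from about 400 to 850 mm from the base axis. Payload 4.4 kg.
Tool frame: the origin (TCP) lies midway between the tips of the shut fingers; the grasp point (between the pads) lies 19 mm behind it; z points along the fingers, y is the line along which they close (so a half turn about z gives the same grasp; the last joint's range is limited). The gripper opens to 94 mm and grips with 3 to 60 N. Pads are 16 mm wide; open, the fingers measure 119 mm over their backs; the gripper's body (75 mm by 177 mm) begins 78 mm behind the grasp point.
Start: joints at [-1.338, 0.628, 0.038, 1.517, -0.027, 0.996, -0.02], TCP at [191.318, 621.221, 205.478] pointing down, gripper open.
Joint ranges: [-3.06, 3.06], [-0.37, 2.12], [-1.25, 1.32], [0.18, 2.47], [-1.1, 4.24], [0.23, 1.98], [-2.94, 2.94]. Speed limits (rad/s): [2.57, 2.57, 3.14, 3.14, 3.14, 3.14, 3.14].

### API

Orientations are given as [roll, pitch, yaw] about the fixed x, y, z axes, in that order (R = Rz(yaw) Ry(pitch) Rx(roll)).
In Python, from workcell import get_obs, capture, camera_model, finish_job, search_frame gives the robot as it stands.
- The arm moves only by the shell command python3 -m creep 'ROWS' [FORCE]. ROWS is text: rows parted by semicolons, each of 7 numbers parted by spaces: the turn, a rotation vector about the tool's x, y, z in degrees, then the shift along the tool's x, y, z in m, then the opening, from 0 (shut) to 1 (fully open). In form: ax ay az x y z hand; .... A call has 1 to 5 rows; each row is the pose to reach, as a shift and turn from the pose commanded when the call began, along the tool's axes at that moment; what a row does not reach only later rows make up. A row lasts 1/10 s, in which the tool goes at most 50 mm and 8.59 degrees, less where a joint would pass 70% of its speed; a pose out of reach is approached as far as the arm can. A call with a gripper value outside its range is refused whole. The fingers move at their own pace and stop on an object; FORCE is the grip in N (left out, the last holds). Time passes only in rows, so rows that repeat a pose let the fingers close. It gives the time, the measured TCP pose, the force and the opening at its end, in the units of the state.
- get_obs(): the state, without advancing time (a new reading comes with each control period).
- capture(name): name is "side" or "top"; returns the picture (384x512x3 uint8, red, green, blue); there is no depth.
- camera_model(name): a dict with "camera_matrix" (3x3 intrinsics, pixels), "world_from_camera" (4x4, takes a point from camera to world coordinates). Camera axes: x right, y up, looking along -z (the intrinsics and any distortion apply to the point x, -y, -z); pixel columns grow to the right and rows downward; lengths in mm; the calibration is good to about 2 mm. A picture is of the moment at which its call begins. camera_model takes no time and is no camera call.
- finish_job(): hands the job in, once; it reports no verdict.
Trained networks look in the newest picture that a camera, given by its name, has taken for a name from the list of things; names that differ only in an ending like _2 or _b are one class to them, and where a whole thing is asked for, a point or a joint stands for the part that bears it (a point fixed in the world has none). Each returns a list of dicts, best first, with "score" (0 to 1); they miss things now and then, are a little off and sometimes report something else, mostly with a low value. They report only what shows in the picture. A call takes as long as a camera call.
- search_frame(camera, target): "box" ([centre column, centre row, width, height] in pixels, round what is visible of it).
The state is a dict: "t": time; "joint_pos": joint angles; "qvel": joint speeds; "effort": joint torques, N m; "position": TCP position; "eef_rot": TCP orientation; "ft_force": force on the tool from outside, world axes, zero at the start; "ft_torque": the same for the moment, N m; "opening": finger opening in mm.
Only numpy, scipy, OpenCV 4.12 (cv2) and the standard library are available. Lean on these libraries where they do the work, as an engineer would, in place of code of your own. Each camera call takes 0.05 s, during which the arm holds its last target. There are 200 camera calls.

## Working session

There is one attempt and no reset: what is moved stays moved. The work goes in short steps, Python scripts to look and compute and a shell command to move; the robot and the scene stay as the last step left them, time stands still between calls to the robot, and variables do not carry over. Pictures are saved under pics/ and viewed, on a budget of 10 in all, crops included, one or two more only if the job needs it, and the job is handed in when it is done.

```bash
mkdir -p pics
python3 - <<'E'
from workcell import *
import cv2,numpy as np
o=get_obs();print(o['t'],o['position'],o['eef_rot'],o['opening'])
ims=[]
for c in("top","side"):
    im=capture(c);cv2.imwrite(f'pics/{c}0.png',im[:,:,::-1])
    m=camera_model(c);print(c,m)
    for t in("large_lap","large_lap_nut_grip","small_lap_nut"):
        print(t,[(d['score'],np.round(d['box'],1)) for d in search_frame(c,t)][:3])
E
```

```text
0.0 [191.12784252 620.57130761 204.58923428] [-3.13974877e+00  3.46245673e-05  2.84283394e+00] 94.16322222508964
top {'camera_matrix': array([[378.52702516,   0.        , 258.45801341],
       [  0.        , 378.52702516, 190.06069821],
       [  0.        ,   0.        ,   1.        ]]), 'world_from_camera': array([[ 2.86636960e-02,  9.80243124e-01, -1.95708484e-01,
         3.49232394e+02],
       [-9.99587067e-01,  2.77128858e-02, -7.59545036e-03,
        -3.68136054e+01],
       [-2.02174112e-03,  1.95845383e-01,  9.80632703e-01,
         9.29641435e+02],
       [ 0.00000000e+00,  0.00000000e+00,  0.00000000e+00,
         1.00000000e+00]])}
large_lap [(0.89, array([335.2, 197.2,  62.5,  60.2]))]
large_lap_nut_grip [(0.5, array([338. , 192. ,  15.8,  31.6]))]
small_lap_nut [(0.73, array([159.2, 215.4,  16.4,  33.7])), (0.37, array([338.1, 191.2,  10.1,  26.3]))]
side {'camera_matrix': array([[461.42521175,   0.        , 253.03048103],
       [  0.        , 461.42521175, 188.25712308],
       [  0.        ,   0.        ,   1.        ]]), 'world_from_camera': array([[-9.94529516e-01,  5.76963572e-02, -8.70756694e-02,
         4.12248303e+02],
       [-1.04405983e-01, -5.74843400e-01,  8.11575293e-01,
         8.82700337e+02],
       [-3.22993580e-03,  8.16226805e-01,  5.77722573e-01,
         7.52890733e+02],
       [ 0.00000000e+00,  0.00000000e+00,  0.00000000e+00,
         1.00000000e+00]])}
large_lap [(0.8, array([255.2, 169.7,  56.2,  49.2]))]
large_lap_nut_grip [(0.51, array([256.8, 156.3,  22.8,  17.7]))]
small_lap_nut [(0.85, array([271.2, 258.4,  34. ,  18.4]))]
```

View pics/top0.png

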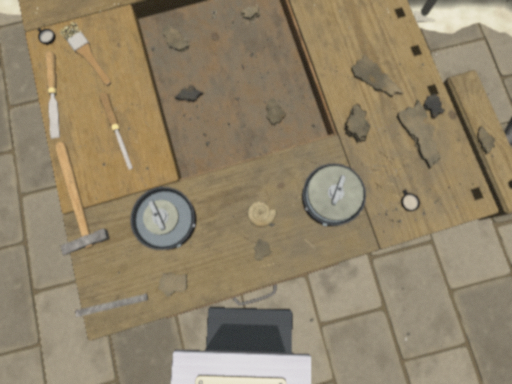

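View pics/side0.png

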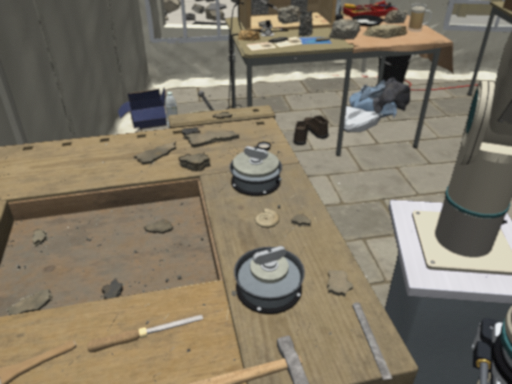

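The top view shows the large disc on the right, with its nut at about (338,191), and the small one on the left at (157,215). In the side view the large disc is at (256,170), so the network's boxes agree. Next I refine the centre and the blade angle.

```bash
cat > h.py <<'E'
import numpy as np,cv2
from workcell import camera_model
def proj(c,P):
    m=camera_model(c);T=np.linalg.inv(m['world_from_camera']);p=np.c_[np.atleast_2d(P),np.ones(len(np.atleast_2d(P)))]@T.T
    p=p[:,:3]*[1,-1,-1];q=p@m['camera_matrix'].T;return q[:,:2]/q[:,2:]
def unproj(c,uv,z):
    m=camera_model(c);W=m['world_from_camera'];d=W[:3,:3]@(np.linalg.inv(m['camera_matrix'])@[uv[0],uv[1],1]*[1,-1,-1])
    o=W[:3,3];return o+d*(z-o[2])/d[2]
def blade(x,y,a,z):
    u=np.array([np.cos(a),np.sin(a)]);v=np.array([-u[1],u[0]])
    return np.array([[*(np.array([x,y])+s*36*u+t*5*v),z] for s,t in((1,1),(1,-1),(-1,-1),(-1,1))])
def circ(x,y,r,z):
    t=np.linspace(0,2*np.pi,60);return np.c_[x+r*np.cos(t),y+r*np.sin(t),0*t+z]
E
cat > ov.py <<'E'
from h import *
import sys
x,y,a=map(float,sys.argv[2:5]);out=[]
for c in("top","side"):
    im=cv2.imread(f'pics/{c}{sys.argv[1]}.png');k=8;w=25
    u,v=proj(c,[x,y,99])[0].astype(int)
    w=24;cr=cv2.resize(im[v-w:v+w,u-w:u+w],None,fx=k,fy=k,interpolation=cv2.INTER_CUBIC);o=cr.copy()
    for P,col in((blade(x,y,a,111),(0,0,255)),(circ(x,y,64,70),(0,255,0)),(circ(x,y,19,73),(255,0,0))):
        q=((proj(c,P)-[u-w,v-w]+.5)*k).astype(int);cv2.polylines(o,[q],True,col,1)
    out.append(np.hstack([cr,o]))
i=np.vstack(out);cv2.imwrite(sys.argv[5],cv2.resize(i,(600,600)) if 0 else i[:, :])
E
python3 - <<'E'
from h import *
print(unproj('top',(338,191.5),99),unproj('side',(256.8,156.3),99))
print(unproj('top',(335.2,197.2),54),unproj('side',(255.2,169.7),40))
# blade ends by brightness PCA in nut box
p=unproj('top',(343,178),111);q=unproj('top',(333,204),111);print(p,q,np.arctan2(*(p-q)[1::-1]))
E
python3 ov.py 0 535 -207 0.25 pics/ov1.png
```

```text
[ 516.7516082  -208.18585548   99.        ] [ 516.30865406 -186.46999393   99.        ]
[ 511.98666807 -210.72785159   54.        ] [ 523.08480049 -209.9455221    40.        ]
[ 545.18606139 -217.17358822  111.        ] [ 486.12692745 -194.42980701  111.        ] -0.3675975335487594
```

View pics/ov1.png

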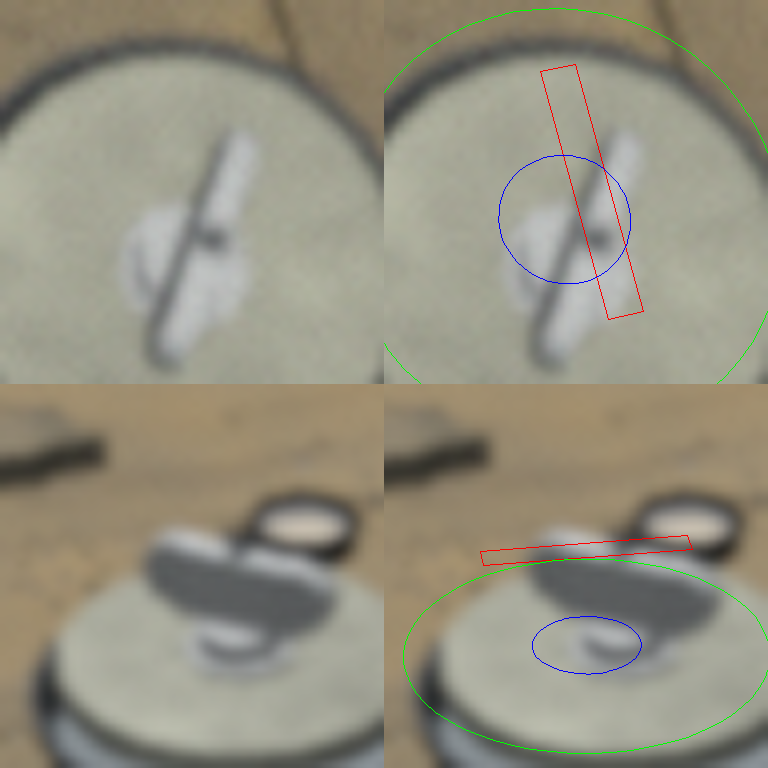

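The crop shows the blade plainly, running from upper right to lower left in the top view. My guess of angle sign and x was off, so I redo it.

```bash
python3 ov.py 0 514 -207 -0.37 pics/ov2.png
```

```text
(no output)
```

View pics/ov2.png

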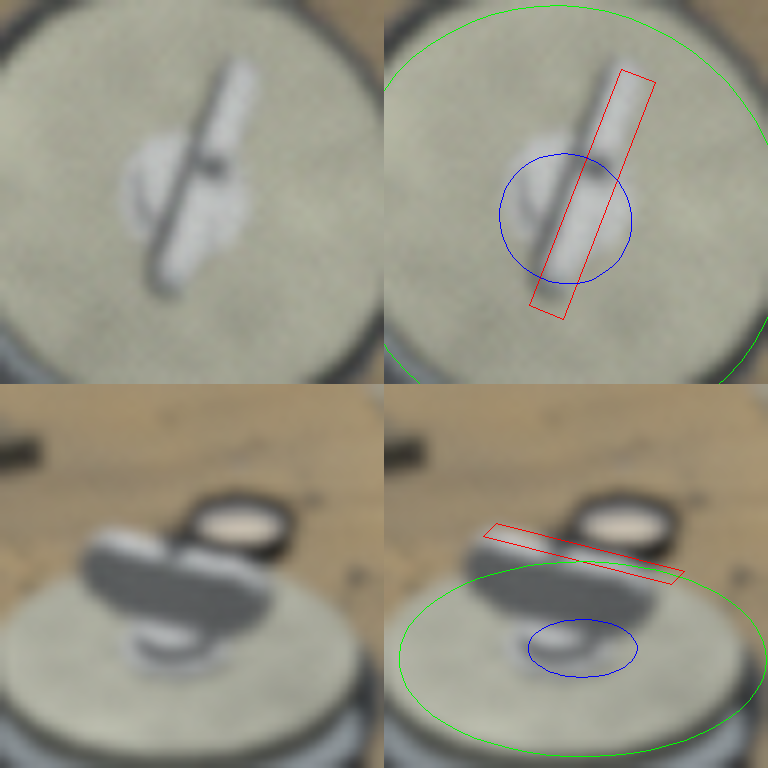

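The overlay needs about +5 mm in x and +2 mm in y; the angle fits in the top view and is slightly steep in the side view. I check that fit.

```bash
python3 ov.py 0 519.5 -205 -0.35 pics/ov3.png
python3 - <<'E'
from h import *
u,v=proj('top',[514,-207,99])[0].astype(int); print(unproj('top',(u-24+213/8,v-24+167/8),113))
u,v=proj('side',[514,-207,99])[0].astype(int); print(unproj('side',(u-24+178/8,v-24+(548-384)/8),113))
E
```

```text
[ 519.91935409 -208.94351864  113.        ]
[ 519.57533082 -204.13412416  113.        ]
```

View pics/ov3.png

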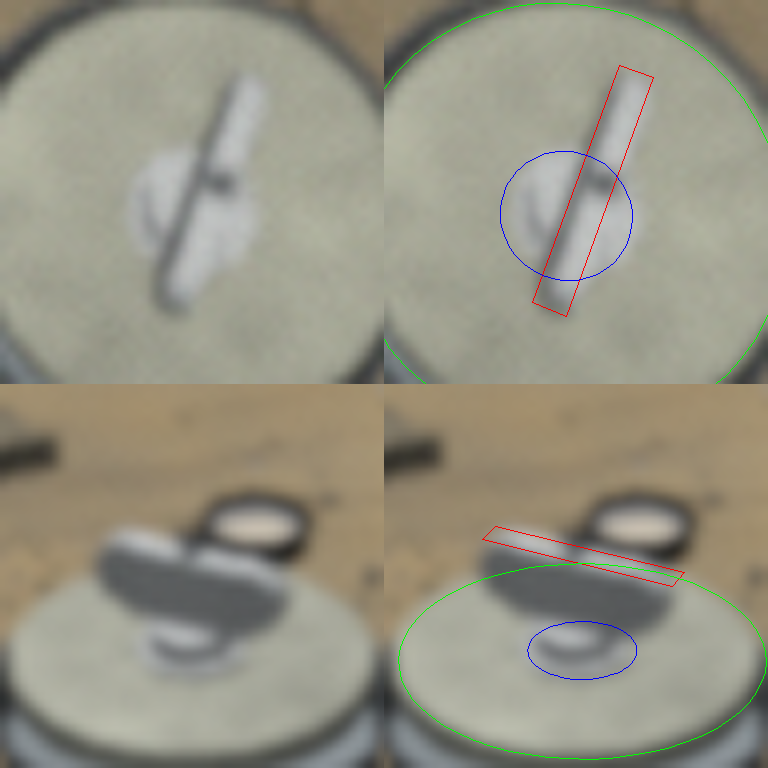

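The fit is good in both views: spindle at about (520.5, -206), blade at -0.36 rad. Grasp yaw will be 2.78, and the clockwise turn takes it to about 1.21. The TCP goes to z≈86, so the fingertips clear the collar at 82. I bow the path outward to stay off the inner reach limit.

```bash
python3 -m creep '0 0 0 -.041 -.025 0 1; 0 0 0 -.082 -.05 0 1; 0 0 0 -.123 -.075 0 1; 0 0 0 -.164 -.1 0 1; 0 0 0 -.205 -.125 0 1' 30; python3 -m creep '0 0 0 -.041 -.025 0 1; 0 0 0 -.082 -.05 0 1; 0 0 0 -.123 -.075 0 1; 0 0 0 -.164 -.1 0 1; 0 0 0 -.164 -.1 0 1'
```

```text
t: 0.9
position: [351.5, 439.9, 205.7]
eef_rot: [3.141, 0.0, 2.843]
ft_force: [0.4, -0.1, 0.3]
opening: 94.0
t: 1.4
position: [483.4, 289.7, 205.8]
eef_rot: [-3.139, 0.005, 2.831]
ft_force: [-0.5, -1.0, -0.3]
opening: 94.5
```

```bash
python3 -m creep '0 0 0 -.0165 -.042 0 1; 0 0 0 -.033 -.084 0 1; 0 0 0 -.05 -.126 0 1; 0 0 0 -.066 -.168 0 1; 0 0 0 -.082 -.21 0 1'; python3 -m creep '0 0 0 -.0165 -.042 0 1; 0 0 0 -.033 -.084 0 1; 0 0 0 -.05 -.126 0 1; 0 0 0 -.066 -.168 0 1; 0 0 0 -.082 -.21 0 1';  python3 -m creep '0 0 3.6 -.0165 -.042 0 1; 0 0 3.6 -.0165 -.042 0 1; 0 0 3.6 -.0165 -.042 0 1'; python3 -c "
from workcell import *;print(get_obs()['joint_pos'],get_obs()['position'],get_obs()['eef_rot'])"
```

```text
t: 1.9
position: [494.2, 71.6, 205.7]
eef_rot: [3.141, 0.0, 2.843]
ft_force: [0.1, -0.0, -0.1]
opening: 94.4
t: 2.4
position: [511.0, -153.4, 205.7]
eef_rot: [3.141, 0.001, 2.843]
ft_force: [1.1, 0.6, 0.0]
opening: 94.2
t: 2.7
position: [514.0, -197.5, 205.3]
eef_rot: [3.141, -0.0, 2.778]
ft_force: [0.0, 1.1, -0.1]
opening: 93.9
[ 0.24458928  0.4874708   0.10588323  1.79970351 -0.06581828  0.85815842
  1.58858004] [ 514.02489051 -197.53306692  205.29252058] [ 3.14133873e+00 -3.53201432e-04  2.77807358e+00]
```

```bash
python3 -m creep '0 0 0 -.009 -.0055 .02 1; 0 0 0 -.009 -.0055 .05 1; 0 0 0 -.009 -.0055 .08 1; 0 0 0 -.009 -.0055 .08 1'
python3 - <<'E'
from workcell import *
from h import *
print(get_obs()['position'])
out=[]
for c in("top","side"):
    im=capture(c)[:,:,::-1];u,v=proj(c,[520,-206,99])[0].astype(int)
    out.append(cv2.resize(im[v-40:v+40,u-40:u+40],None,fx=5,fy=5,interpolation=cv2.INTER_CUBIC))
cv2.imwrite('pics/a.png',np.hstack(out))
E
```

```text
t: 3.1
position: [518.3, -201.7, 122.3]
eef_rot: [3.14, -0.008, 2.783]
ft_force: [-0.3, -0.4, 0.2]
opening: 94.0
[ 518.30869097 -201.65370139  122.31496949]
```

View pics/a.png

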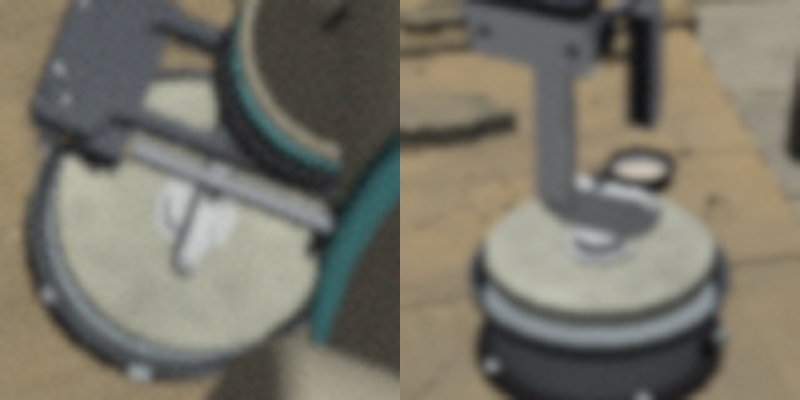

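The gripper straddles the blade squarely, with one finger on each side (top crop: left finger about (90,150), right about (320,230), blade about (195,220)). I descend and close.

```bash
python3 -m creep '0 0 0 -.002 -.003 .02 1; 0 0 0 -.002 -.003 .037 1; 0 0 0 -.002 -.003 .037 .5; 0 0 0 -.002 -.003 .037 .5;0 0 0 -.002 -.003 .037 .5' 40; python3 -m creep '0 0 0 0 0 0 .25; 0 0 0 0 0 0 .25; 0 0 0 0 0 0 .25; 0 0 0 0 0 0 .18; 0 0 0 0 0 0 .18'
```

```text
t: 3.7
position: [522.7, -209.0, 90.1]
eef_rot: [3.141, 0.003, 2.78]
ft_force: [-0.1, -0.0, -0.0]
opening: 73.8
t: 4.2
position: [521.5, -209.0, 88.5]
eef_rot: [-3.142, -0.0, 2.78]
ft_force: [0.5, 1.2, 0.3]
opening: 33.0
```

```bash
python3 -m creep '0 0 0 0 .002 .002 .1; 0 0 0 0 .002 .002 .05; 0 0 0 0 .002 .002 0; 0 0 0 0 .002 .002 0; 0 0 0 0 .002 .002 0' 30; python3 -m creep '0 0 0 0 0 0 0; 0 0 0 0 0 0 0'; python3 -c "
from workcell import *;o=get_obs();print(o['ft_force'],o['ft_torque'],o['position'])"
```

```text
t: 4.7
position: [522.3, -206.5, 86.3]
eef_rot: [3.141, -0.0, 2.781]
ft_force: [0.4, 1.9, -1.8]
opening: 9.8
t: 4.9
position: [522.2, -206.6, 86.3]
eef_rot: [3.141, -0.0, 2.78]
ft_force: [0.6, 1.6, -2.1]
opening: 9.9
[ 0.62671426  1.63046702 -2.07592949] [ 0.47114398 -0.20517251  0.10281419] [ 522.24735607 -206.56002237   86.29416232]
```

Gripped with an opening of 9.9 mm and side forces under 2 N, so it is centred. I turn clockwise, which is +z of the tool.

```bash
python3 -m creep '0 0 4 0 0 0 0; 0 0 10 0 0 0 0; 0 0 16 0 0 0 0; 0 0 23 0 0 0 0; 0 0 30 0 0 0 0'
```

```text
t: 5.4
position: [522.0, -206.9, 86.3]
eef_rot: [-3.141, -0.001, 2.252]
ft_force: [0.0, 1.4, -4.1]
opening: 10.0
```

```bash
python3 -m creep '0 0 6 0 0 0 0; 0 0 12 0 0 0 0; 0 0 18 0 0 0 0; 0 0 24 0 0 0 0; 0 0 30 0 0 0 0'; python3 -m creep '0 0 7 0 0 0 0; 0 0 14 0 0 0 0; 0 0 21 0 0 0 0; 0 0 28 0 0 0 0; 0 0 31 0 0 0 0';python3 -m creep '0 0 0 0 0 0 0;0 0 0 0 0 0 .05; 0 0 0 0 0 0 .15; 0 0 0 0 0 0 .3; 0 0 0 0 0 0 .5'
```

```text
t: 5.9
position: [521.6, -207.1, 86.3]
eef_rot: [-3.141, -0.0, 1.729]
ft_force: [-0.5, -0.1, -3.3]
opening: 9.9
t: 6.4
position: [521.2, -207.1, 86.3]
eef_rot: [-3.14, 0.001, 1.188]
ft_force: [-2.5, 0.7, -1.9]
opening: 10.2
t: 6.9
position: [522.8, -207.5, 86.8]
eef_rot: [3.14, 0.0, 1.192]
ft_force: [-0.6, -0.7, 0.4]
opening: 26.8
```

Turned 1.59 rad at low force. I release fully, retreat straight up, then move aside to the right for a clear look.

```bash
python3 -m creep '0 0 0 0 0 0 .8; 0 0 0 0 0 0 .8; 0 0 0 0 0 -.03 .8; 0 0 0 0 0 -.07 .8; 0 0 0 0 0 -.115 .8'; python3 -m creep '0 0 0 -.04 0 -.03 .8; 0 0 0 -.085 0 -.03 .8; 0 0 0 -.13 0 -.03 .8; 0 0 0 -.175 0 -.03 .8; 0 0 0 -.22 0 -.03 .8'; python3 -m creep '0 0 0 0 0 0 .8; 0 0 0 0 0 0 .8'
python3 - <<'E'
from workcell import *
import cv2
for c in("top","side"): cv2.imwrite(f'pics/{c}1.png',capture(c)[:,:,::-1])
print(get_obs()['ft_force'],get_obs()['t'])
E
python3 ov.py 1 520.5 -206 -1.95 pics/ov4.png
```

```text
t: 7.4
position: [521.4, -206.8, 202.0]
eef_rot: [-3.139, 0.0, 1.191]
ft_force: [0.4, 0.1, 0.3]
opening: 66.4
t: 7.9
position: [440.1, -412.9, 231.7]
eef_rot: [3.141, -0.0, 1.192]
ft_force: [1.1, -0.7, 0.9]
opening: 75.3
t: 8.1
position: [439.9, -412.4, 231.3]
eef_rot: [-3.141, -0.0, 1.189]
ft_force: [0.1, 0.3, -0.6]
opening: 74.9
[ 1.05066218  0.71067998 -0.63471344] 8.2
```

View pics/ov4.png

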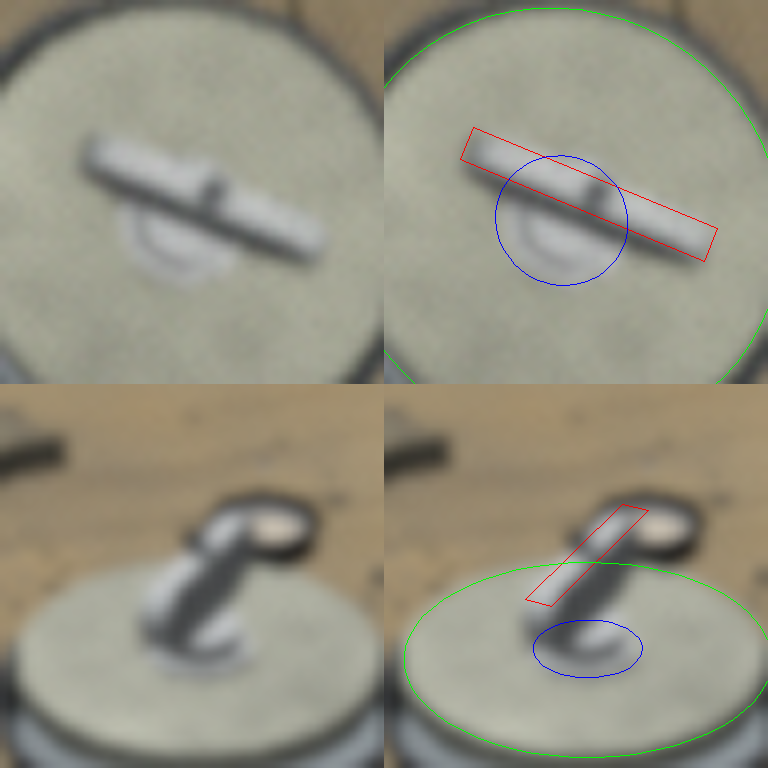

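View pics/top1.png

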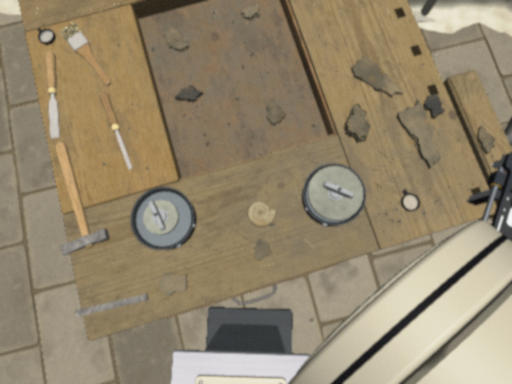

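The large nut's blade now lies across at (338,191), matching the model drawn at -1.95 rad, which is about 90° clockwise. The small nut at (157,215) looks unchanged, and the arm is clear.

```bash
python3 -c "
from workcell import *;print(finish_job())"
```

```text
the job is handed in; nothing more can be done
None
```

I loosened the large disc's wing nut by about a quarter turn clockwise as seen from above and let go of it. I then lifted the arm clear and handed the job in at about 8.2 s, well under the 29 s limit.

- **The turn:** I gripped the blade at 30 N and the gripper turned 1.59 rad. The measured wrist force stayed under 5 N.
- **Last pictures:** The blade's angle went from about -0.36 to about -1.95 rad, seen in both cameras. The small nut looks the same as before by eye in the top view, and the robot was touching nothing.
- **Checks that disagreed:** The two cameras differed by up to 5 mm on the nut's sideways position. That made no difference to the grip, because the fingers closed centred on the blade. None of the checks failed.

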